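# Push the loaded pin slide home

## Task

Two loading fixtures stand on the bench, each with a wide slide part-way along its channel. Push the slide whose white jig block holds the pink pins all the way home against the end stop of its channel, pushing in line at the middle of its upright plate because the slide jams when pushed off-centre. Leave the other slide, whose jig block is empty, where it is.

Things in the scene. Friction and masses are not known exactly. Their poses are not given: they have to be found in the camera images.
- pin_slide: Slide to push: steel plate 55 mm along the channel, 140 wide, 12 thick, about 0.35 kg, loose (1.5 mm play each side, 42 mm long rubber runners on its side edges) under keeper strips. A white jig block (36 x 75 x 18 mm), three pink pins, tops 72 mm over the worktop. Origin: middle of its underside, 8 mm over the worktop; +x along the channel, away from you. Pushed well off-centre (30 mm) it wedges.
- pin_slide_face (a point): Point to push: middle of the outer (robot-side) face of the pin slide's upright push plate, 38 mm above the worktop. The plate stands across the slide's robot-side edge, 116 mm wide, 6 mm thick, from 20 to 58 mm above the worktop. +x: direction of pushing, along the channel; +z up. Pushed within about 10 mm of this middle the slide runs freely (a few newtons), until it meets its stop.
- pin_home (a point): Where pin_slide_face lies when the pin slide is home at its end stop, 88 to 108 mm ahead of its start; +x along the channel. On a fixed fixture: base 190 long, 176 wide, 8 mm thick; side rails 26.5 mm high, 131 mm apart at the top, end stop 28 mm high at the far end, open towards the robot, nothing above. The base begins 121 mm behind this point.
- empty_slide_face (a point): The same point on the other slide, alike but with an empty jig block (no pins), in a like fixture alongside, at left or right. To be left where it is.

How it is judged:
By the outcome, as a careful person would: the job done as asked, in the order asked, and still so for the second after the job is handed in, with the robot touching nothing.
It also fails if it takes over 32 s, if anything falls off the work surface, if the arm or the gripper's body presses on something with over 40 N, if the wrist force passes 120 N, or if a joint passes its speed limit or range.

## Robot

A 6-joint arm with a two-finger parallel gripper is mounted at the origin on a cart in front of the work surface, level with it; the furniture and walls round the work are solid. World frame = base frame: x ahead of the robot, y to its left, z up, the work surface at z = 0. Lengths are in m, angles in rad, forces in N, time in s.
With the tool pointing down it reaches from about 0.375 to 0.9 m from the base axis. Payload 3.1 kg.
Tool frame: the origin (TCP) lies between the finger pads; the fingertips stand 22 mm ahead of it and the grasp point (between the pads) lies 3 mm ahead of it; z points along the fingers, y is the line along which they close (so a half turn about z gives the same grasp; the last joint's range is limited). The gripper opens to 87 mm and grips with 3 to 60 N. Pads are 19 mm wide; open, the fingers measure 117 mm over their backs; the gripper's body (75 mm by 190 mm) begins 51 mm behind the grasp point.
Start: joints at [-1.3, 0.527, 1.433, -0, 1.181, -0.178], TCP at [0.272, -0.563, 0.245] pointing down, gripper open.
Joint ranges: [-3.08, 3.08], [-0.75, 2.2], [0.22, 2.44], [-1.43, 4.57], [0, 2.65], [-2.85, 2.85]. Speed limits (rad/s): [2.79, 2.79, 3.14, 3.14, 3.14, 3.14].

## Interface

Orientations are given as a unit quaternion [x, y, z, w].
In Python, from rig import robot gives the robot as it stands.
- The arm moves only by the tool move_arm, never from a script. Its argument "series" is text: rows parted by semicolons, each of 6 numbers parted by spaces: the shift along the tool's x, y, z in mm, then the turn, a rotation vector about the tool's x, y, z in degrees. In form: dx dy dz ax ay az; .... A call has 1 to 8 rows; each row is the pose to reach, as a shift and turn from the pose commanded when the call began, along the tool's axes at that moment; what a row does not reach only later rows make up. A row lasts 1/12 s, in which the tool goes at most 41.7 mm and 7.16 degrees, less where a joint would pass 70% of its speed; a pose out of reach is approached as far as the arm can. A call with a gripper value outside its range is refused whole. "jaw" is the opening, from 0 (shut) to 1 (fully open), set as the call begins (left out, the last holds). The fingers move at their own pace and stop on an object; "newtons" is the grip in N (left out, the last holds). Time passes only in rows, so rows that repeat a pose let the fingers close. It gives the time, the measured TCP pose, the force, the opening and the grip force at its end, in the units of the state.
- robot.get_obs(): the state, without advancing time (a new reading comes with each control period).
- robot.camera(name): name is "scene" or "top" or "wrist"; returns a dict with "img" (480x640x3 uint8, red, green, blue), "mtx" (3x3 intrinsics, pixels), "world_to_cam" (4x4, takes a point from world to camera coordinates). Camera axes: x right, y down, z forward; pixel columns grow to the right and rows downward; lengths in m; the calibration is good to about 2 mm. The wrist camera is an equidistant fisheye: a pixel r from the principal point sees the ray r / f radians off the axis. A picture is of the moment at which its call begins. There is no depth.
- robot.hand_in(): hands the job in; it is judged then, once.
Trained networks look in a picture, given as the dict that the camera call returned (one of the last four; its "shot" number tells which), for a name from the list of things; names that differ only in an ending like _2 or _b are one class to them, and where a whole thing is asked for, a point or a joint stands for the part that bears it (a point fixed in the world has none). Each returns a list of dicts, best first, with "p" (0 to 1); they miss things now and then, are a little off and sometimes report something else, mostly with a low value. They report only what shows in the picture. A call takes as long as a camera call.
- robot.search_frame(picture, thing): "xyz" ([x, y, z] in m, in world coordinates, good to about 4 mm: the middle of the surface that is visible of it).
- robot.tip_of(picture, thing): "xyz" ([x, y, z] in m, in world coordinates, good to about 4 mm: a listed point, or the origin of a listed thing).
The state is a dict: "time": time; "q": joint angles; "joint_velocities": joint speeds; "joint_torque": joint torques, N m; "position": TCP position; "tool_rot": TCP orientation; "ft_force": force on the tool from outside, world axes, zero at the start; "moment": the same for the moment, N m; "grip_width": finger opening in m; "grip_force": force on a finger pad.
Only numpy, scipy, OpenCV 4.12 (cv2) and the standard library are available. Lean on these libraries where they do the work, as an engineer would, in place of code of your own. Each camera call takes 0.05 s, during which the arm holds its last target. There are 200 camera calls.

## Working session

There is one attempt and no reset: what is moved stays moved. The work goes in short steps, Python scripts to look and compute and a tool call to move; the robot and the scene stay as the last step left them, time stands still between calls to the robot, and variables do not carry over. Pictures are saved under pics/ and viewed, at most 10 in all, crops included, and the job is handed in when it is done.

Besides the shell and the picture viewer there is one more tool, called as a command line: name --argument value ..., lists and objects as JSON in quotes. move_arm: Moves the arm, as the interface text tells. Its arguments: {"type":"object","properties":{"series":{"type":"string"},"jaw":{"type":"number"},"newtons":{"type":"number"}},"required":["series"]}

```bash
mkdir -p pics
python3 - <<'E'
from rig import robot
import cv2,numpy as np
o=robot.get_obs();print(o['time'],o['position'],o['tool_rot'])
ims=[]
for n in ["scene","top"]:
    c=robot.camera(n);cv2.imwrite(f'pics/{n}1.png',c['img'][:,:,::-1])
    for t in ["pin_slide_face","pin_home","empty_slide_face","pin_slide"]:
        for r in robot.tip_of(c,t)[:2]: print(n,'tip',t,r)
    for t in ["pin_slide","empty_slide_face"]:
        for r in robot.search_frame(c,t)[:2]: print(n,'sf',t,r)
E
```

```text
0.0 [ 0.27157218 -0.56215979  0.24357031] [ 9.74816655e-01  2.23005277e-01 -5.87536380e-05 -1.06428526e-03]
scene tip pin_slide_face {'xyz': [0.4871, 0.1762, 0.0353], 'p': 0.83}
scene tip pin_home {'xyz': [0.5795, 0.163, 0.0393], 'p': 0.9}
scene tip empty_slide_face {'xyz': [0.483, -0.1221, 0.0406], 'p': 0.72}
scene tip pin_slide {'xyz': [0.511, 0.1687, 0.0046], 'p': 0.72}
scene sf pin_slide {'xyz': [0.4875, 0.1787, 0.0357], 'p': 0.88}
scene sf empty_slide_face {'xyz': [0.4899, -0.1087, 0.038], 'p': 0.63}
top tip pin_slide_face {'xyz': [0.4833, 0.1766, 0.0392], 'p': 0.67}
top tip pin_home {'xyz': [0.5811, 0.164, 0.037], 'p': 0.76}
top tip empty_slide_face {'xyz': [0.4903, -0.1201, 0.037], 'p': 0.78}
top tip pin_slide {'xyz': [0.511, 0.1682, 0.0087], 'p': 0.82}
top sf pin_slide {'xyz': [0.5094, 0.1679, 0.0382], 'p': 0.95}
top sf empty_slide_face {'xyz': [0.5147, -0.1168, 0.0384], 'p': 0.59}
```

View pics/top1.png

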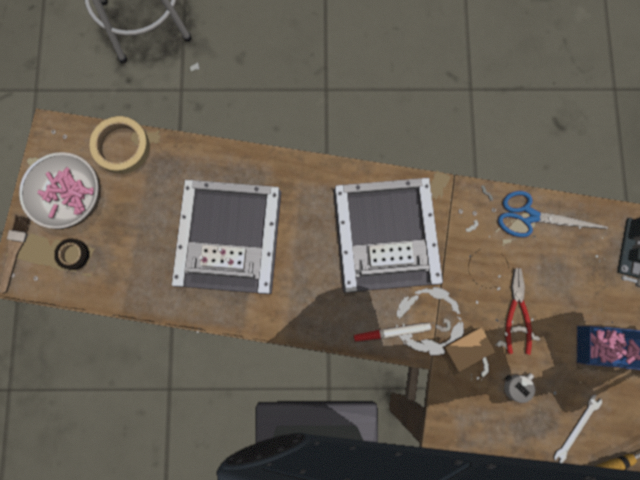

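View pics/scene1.png

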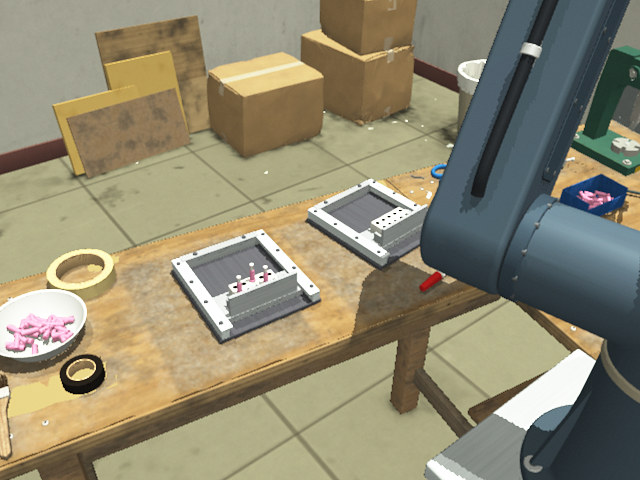

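The pins are in the left fixture (top view, about (222,255)). The right fixture's block, about (390,255), is empty. Next I refine the channel axis from the rails.

```bash
cat > h.py <<'E'
import numpy as np
def onplane(c,uv,z):
    uv=np.atleast_2d(uv).astype(float);K=c['mtx'];T=np.array(c['world_to_cam']);R,t=T[:3,:3],T[:3,3]
    d=np.c_[(uv-K[:2,2])/np.diag(K)[:2],np.ones(len(uv))]@R;o=-R.T@t
    return o+d*((z-o[2])/d[:,2])[:,None]
E
python3 - <<'E'
from rig import robot
from h import *
import cv2
c=robot.camera('top');g=c['img'].astype(int)
w=((g.min(2)>165)&(g.max(2)-g.min(2)<30)).astype(np.uint8)
s=g.min(2)
# rails: per row, bright runs in left fixture
L=[];Rr=[]
for v in range(195,285):
    u=np.where(w[v,165:290])[0]+165
    l=u[u<200];r=u[u>245]
    runs=lambda a:max(np.split(a,np.where(np.diff(a)>1)[0]+1),key=len) if len(a) else a
    if len(l): L.append((runs(l).mean(),v))
    if len(r): Rr.append((runs(r[r>255] if (r>255).any() else r).mean(),v))
for n,a in(('L',L),('R',Rr)):
    P=onplane(c,a,0.0265)
    for _ in range(3):
        p=np.polyfit(P[:,0],P[:,1],1);e=P[:,1]-np.polyval(p,P[:,0]);P=P[abs(e)<max(.001,2*e.std())]
    print(n,len(P),e.std(),np.degrees(np.arctan(p[0])),np.polyval(p,[.45,.485,.58]))
for t in ["pin_slide_face","pin_home"]:print(t,robot.tip_of(c,t)[:1])
cv2.imwrite('pics/z.png',cv2.resize(c['img'][160:310,150:300,::-1],None,fx=4,fy=4,interpolation=cv2.INTER_CUBIC))
E
```

```text
L 75 0.0004499258885892595 -4.817224780068495 [0.2507395  0.24778987 0.23978374]
R 71 0.0005430037900242793 -4.9899299163895385 [0.10061153 0.09755563 0.08926103]
pin_slide_face [{'xyz': [0.4838, 0.1762, 0.0373], 'p': 0.92}]
pin_home [{'xyz': [0.5803, 0.1619, 0.037], 'p': 0.9}]
```

View pics/z.png

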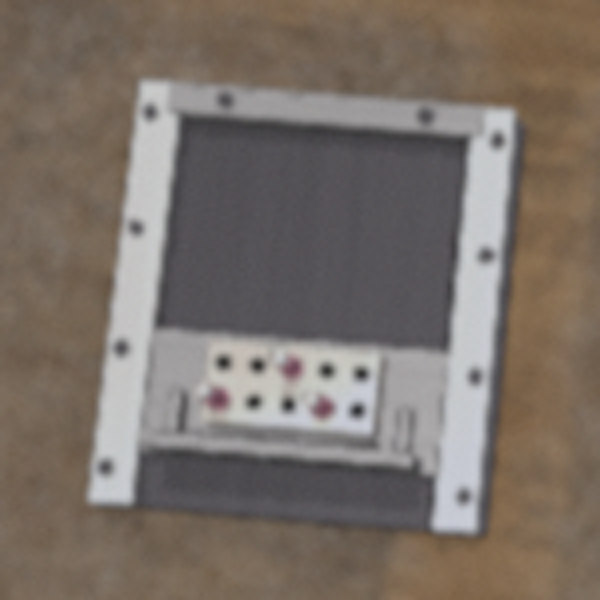

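move_arm --series "265 -185 24 0 0 -59; 265 -185 24 0 0 -59; 265 -185 24 0 0 -59; 265 -185 24 0 0 -59; 265 -185 24 0 0 -59; 265 -185 24 0 0 -59; 265 -185 24 0 0 -59; 265 -185 24 0 0 -59" --jaw 0 --newtons 60

```text
time: 1.52
position: [0.4307, -0.2781, 0.2205]
tool_rot: [0.746, 0.666, 0.0, -0.0]
ft_force: [0.5, -0.2, -0.0]
grip_width: 0.0413
grip_force: 0.0
```

```bash
cat > rel.py <<'E'
import sys,numpy as np
from rig import robot
from scipy.spatial.transform import Rotation as Ro
o=robot.get_obs();R=Ro.from_quat(o['tool_rot']);t=np.array(list(map(float,sys.argv[1:4])))
x=R.as_matrix()[:,0];print(o['time'],o['position'],'yaw',np.degrees(np.arctan2(x[1],x[0])),'q',np.round(o['q'],2))
print('shift mm',R.inv().apply(t-o['position'])*1e3,'w',o['grip_width'],'F',o['ft_force'])
E
python3 rel.py 0.44 0.177 0.15
```

```text
1.5167 [ 0.4307206  -0.27806224  0.22053218] yaw 83.4630781718596 q [-0.79  0.41  1.74  0.    0.99 -0.68]
shift mm [453.09273326 -42.58549121  70.96472596] w 0.04132272799449301 F [ 0.53725484 -0.18583782 -0.02830494]
```

move_arm --series "330 -43 10 0 0 -1.5; 330 -43 10 0 0 -1.5; 330 -43 10 0 0 -1.5; 330 -43 10 0 0 -1.5; 330 -43 10 0 0 -1.5; 330 -43 10 0 0 -1.5; 330 -43 10 0 0 -1.5; 330 -43 10 0 0 -1.5"

```text
time: 2.18
position: [0.427, 0.0537, 0.2109]
tool_rot: [0.74, 0.673, 0.0, 0.0]
ft_force: [0.9, 0.1, -0.0]
grip_width: 0.001
grip_force: 0.0
```

move_arm --series "123 0 60 0 0 0; 123 0 60 0 0 0; 123 0 60 0 0 0; 123 0 60 0 0 0; 123 0 60 0 0 0; 123 0 60 0 0 0"

```text
time: 2.68
position: [0.4386, 0.1744, 0.1505]
tool_rot: [0.739, 0.674, -0.0, 0.0]
ft_force: [0.3, -0.8, 0.4]
grip_width: 0.0006
grip_force: 0.0
```

```bash
python3 rel.py 0.44 0.177 0.049
python3 - <<'E'
from rig import robot
import cv2
for n in ["wrist","scene"]:
    c=robot.camera(n);cv2.imwrite(f'pics/{n}2.png',c['img'][:,:,::-1])
    for t in ["pin_slide_face","pin_home"]: print(n,t,robot.tip_of(c,t)[:2])
E
```

```text
2.6833 [0.43861276 0.17437517 0.15045158] yaw 84.68818164141862 q [ 0.14  0.48  1.9  -0.    0.76  0.23]
shift mm [  2.80528067   1.19447796 101.44920033] w 0.0006249537416094092 F [ 0.33457301 -0.83137433  0.43228559]
wrist pin_slide_face [{'xyz': [0.4861, 0.1733, 0.0402], 'p': 0.72}]
wrist pin_home [{'xyz': [0.5764, 0.1624, 0.0374], 'p': 0.83}]
scene pin_slide_face [{'xyz': [0.4859, 0.1737, 0.0357], 'p': 0.64}]
scene pin_home [{'xyz': [0.5777, 0.1641, 0.0396], 'p': 0.82}]
```

View pics/wrist2.png

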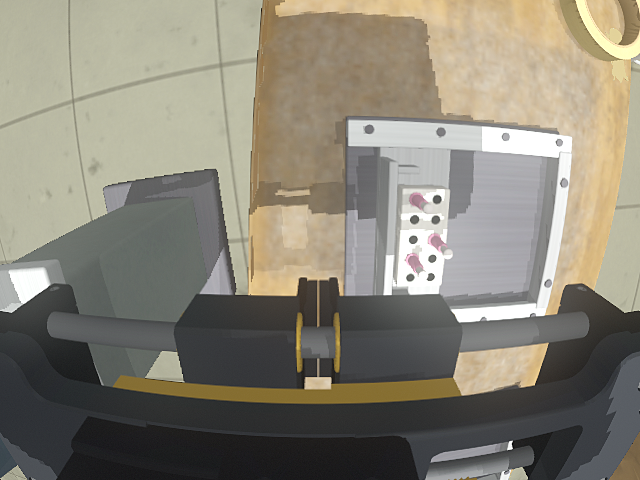

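The wrist view shows the shut fingers at (320,340) on the robot side of the pin slide's plate (about (390,220)). All views put the face at (0.486, 0.1735), so I lower in front of it.

move_arm --series "3 0 40 0 0 0; 3 0 75 0 0 0; 3 0 101 0 0 0; 3 0 101 0 0 0; 3 0 101 0 0 0"

```text
time: 3.4
position: [0.4385, 0.1765, 0.049]
tool_rot: [0.74, 0.672, -0.001, -0.001]
ft_force: [-0.3, 1.1, 0.5]
grip_width: 0.0004
grip_force: 0.0
```

```bash
python3 rel.py 0.486 0.1735 0.049
```

```text
3.4 [0.43847091 0.17650099 0.04898552] yaw 84.49584988259195 q [ 0.15  0.68  1.95 -0.    0.51  0.24]
shift mm [ 1.57172148 47.5975462  -0.15499215] w 0.00037552818820672763 F [-0.33994311  1.06444367  0.53273964]
```

move_arm --series "1 10 0 0 0 -0.5; 1 20 0 0 0 -0.5; 1 25 0 0 0 -0.5; 1 30 0 0 0 -0.5; 1 35 0 0 0 -0.5; 1 40 0 0 0 -0.5; 1 45 0 0 0 -0.5; 1 50 0 0 0 -0.5"

```text
time: 4.07
position: [0.4888, 0.1735, 0.0496]
tool_rot: [0.737, 0.676, -0.0, -0.0]
ft_force: [-1.7, 0.9, 0.3]
grip_width: 0.0003
grip_force: 0.8
```

```bash
python3 rel.py 0.58 0.1645 0.049
python3 - <<'E'
from rig import robot
for n in ["top","scene"]:
    c=robot.camera(n)
    for t in ["pin_slide_face","pin_home"]: print(n,t,robot.tip_of(c,t)[:1])
E
```

```text
4.0667 [0.48881654 0.17346437 0.04964412] yaw 85.07304710888754 q [0.13 0.71 1.84 0.   0.6  0.21]
shift mm [-1.09979834 91.61699308  0.56117707] w 0.00029930266724882985 F [-1.68244673  0.93457736  0.27756251]
top pin_slide_face []
top pin_home [{'xyz': [0.5784, 0.1619, 0.0377], 'p': 0.76}]
scene pin_slide_face [{'xyz': [0.5021, 0.174, 0.0356], 'p': 0.73}]
scene pin_home [{'xyz': [0.5788, 0.163, 0.039], 'p': 0.59}]
```

move_arm --series "0 7 0 0 0 0; 0 14 0 0 0 0; 0 21 0 0 0 0; 0 28 0 0 0 0; 0 35 0 0 0 0; 0 42 0 0 0 0; 0 49 0 0 0 0; 0 55 0 0 0 0"

```text
time: 5.03
position: [0.5448, 0.1687, 0.0496]
tool_rot: [0.737, 0.676, 0.0, 0.0]
ft_force: [-0.9, -0.1, -0.4]
grip_width: 0.0003
grip_force: 0.5
```

```bash
python3 rel.py 0.58 0.1645 0.049
python3 - <<'E'
from rig import robot
for n in ["top","scene"]:
    c=robot.camera(n)
    for t in ["pin_slide_face","pin_home"]: print(n,t,robot.tip_of(c,t)[:1])
E
```

```text
5.0333 [0.54475067 0.16865529 0.04955511] yaw 85.05937573244688 q [ 0.1   0.74  1.71 -0.    0.69  0.19]
shift mm [-1.10411225 35.47593271  0.57346888] w 0.00030512540715550577 F [-0.85394404 -0.12890018 -0.38144014]
top pin_slide_face []
top pin_home []
scene pin_slide_face [{'xyz': [0.5573, 0.169, 0.0361], 'p': 0.65}]
scene pin_home []
```

Running freely. About 20 mm remain, so I take small steps until the stop is felt.

move_arm --series "0 3 0 0 0 0; 0 6 0 0 0 0; 0 9 0 0 0 0; 0 11 0 0 0 0; 0 13 0 0 0 0; 0 14 0 0 0 0"

```text
time: 5.83
position: [0.5579, 0.1675, 0.0495]
tool_rot: [0.737, 0.676, 0.0, -0.0]
ft_force: [-0.9, 0.2, -0.2]
grip_width: 0.0003
grip_force: 0.6
```

move_arm --series "0 1 0 0 0 0; 0 2 0 0 0 0; 0 3 0 0 0 0"

```text
time: 6.08
position: [0.5605, 0.1673, 0.0495]
tool_rot: [0.737, 0.676, -0.0, -0.0]
ft_force: [-1.4, 0.4, 0.1]
grip_width: 0.0004
grip_force: 0.6
```

move_arm --series "0 1 0 0 0 0; 0 2 0 0 0 0; 0 3 0 0 0 0"

```text
time: 6.33
position: [0.5637, 0.167, 0.0495]
tool_rot: [0.737, 0.676, -0.0, -0.0]
ft_force: [-0.7, -0.5, -0.3]
grip_width: 0.0003
grip_force: 0.6
```

move_arm --series "0 1 0 0 0 0; 0 2 0 0 0 0; 0 2 0 0 0 0"

```text
time: 6.58
position: [0.566, 0.1668, 0.0495]
tool_rot: [0.737, 0.676, 0.0, 0.0]
ft_force: [-0.2, 0.2, -0.6]
grip_width: 0.0008
grip_force: 0.3
```

move_arm --series "0 1 0 0 0 0; 0 2 0 0 0 0; 0 2 0 0 0 0"

```text
time: 6.83
position: [0.5679, 0.1667, 0.0496]
tool_rot: [0.737, 0.676, 0.0, 0.0]
ft_force: [-1.8, -1.0, -0.7]
grip_width: 0.0003
grip_force: 0.4
```

```bash
python3 rel.py 0.58 0.1645 0.049
python3 - <<'E'
from rig import robot
import cv2
for n in ["scene","wrist"]:
    c=robot.camera(n);cv2.imwrite(f'pics/{n}3.png',c['img'][:,:,::-1])
    for t in ["pin_slide_face","pin_home"]: print(n,t,robot.tip_of(c,t)[:1])
E
```

```text
6.8333 [0.56794524 0.16666129 0.04955269] yaw 85.06208571111854 q [ 0.1   0.76  1.65 -0.    0.73  0.18]
shift mm [-1.11567369 12.1958094   0.55797167] w 0.0002716077907976774 F [-1.84003575 -0.99883614 -0.73781519]
scene pin_slide_face [{'xyz': [0.5785, 0.1687, 0.0362], 'p': 0.65}]
scene pin_home [{'xyz': [0.5787, 0.1657, 0.0403], 'p': 0.69}]
wrist pin_slide_face []
wrist pin_home []
```

View pics/wrist3.png

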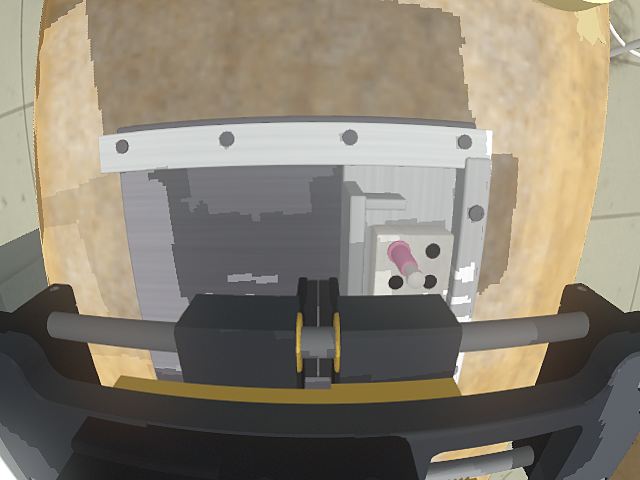

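The wrist view shows the slide's far edge (about x=457) at or very near the end stop (about x=465). I keep pushing until I feel contact.

move_arm --series "0 1 0 0 0 0; 0 2 0 0 0 0; 0 2 0 0 0 0"

```text
time: 7.38
position: [0.5695, 0.1665, 0.0496]
tool_rot: [0.737, 0.676, -0.0, -0.0]
ft_force: [-1.5, -1.0, 0.5]
grip_width: 0.0004
grip_force: 0.6
```

move_arm --series "0 1 0 0 0 0; 0 2 0 0 0 0; 0 2 0 0 0 0"

```text
time: 7.63
position: [0.5696, 0.1664, 0.0494]
tool_rot: [0.737, 0.676, -0.002, -0.001]
ft_force: [-5.0, 0.2, 3.9]
grip_width: 0.0002
grip_force: 2.9
```

move_arm --series "0 2 0 0 0 0; 0 3 0 0 0 0; 0 3 0 0 0 0; 0 3 0 0 0 0"

```text
time: 7.97
position: [0.5697, 0.1664, 0.0493]
tool_rot: [0.737, 0.676, -0.004, -0.003]
ft_force: [-8.4, 0.6, 7.2]
grip_width: 0.0006
grip_force: 5.4
```

move_arm --series "0 3 0 0 0 0; 0 5 0 0 0 0; 0 5 0 0 0 0"

```text
time: 8.22
position: [0.5697, 0.1663, 0.049]
tool_rot: [0.737, 0.676, -0.008, -0.007]
ft_force: [-16.5, 1.6, 13.5]
grip_width: 0.0002
grip_force: 9.8
```

move_arm --series "0 -8 0 0 0 0; 0 -20 0 0 0 0; 0 -35 0 0 0 0; 0 -45 0 0 0 0; 0 -45 0 0 0 0"

```text
time: 8.63
position: [0.5326, 0.1697, 0.0494]
tool_rot: [0.737, 0.676, -0.001, -0.001]
ft_force: [-0.4, 0.7, 0.4]
grip_width: 0.0001
grip_force: 0.0
```

move_arm --series "0 -10 -40 0 0 0; 0 -20 -80 0 0 0; 0 -30 -120 0 0 0; 0 -30 -150 0 0 0; 0 -30 -150 0 0 0"

```text
time: 9.05
position: [0.5098, 0.1729, 0.2061]
tool_rot: [0.737, 0.676, 0.006, 0.005]
ft_force: [1.1, -0.5, 0.7]
grip_width: 0.0006
grip_force: 0.0
```

Run:
```python
from rig import robot
import cv2
for n in ["scene","wrist"]:
    c=robot.camera(n);cv2.imwrite(f'pics/{n}4.png',c['img'][:,:,::-1])
    for t in ["pin_slide_face","pin_home","empty_slide_face"]: print(n,t,robot.tip_of(c,t)[:1])
    if n=="scene": cv2.imwrite('pics/s4.png',cv2.resize(c['img'][210:350,150:340,::-1],None,fx=4,fy=4,interpolation=cv2.INTER_CUBIC))
```

```text
scene pin_slide_face [{'xyz': [0.5798, 0.1657, 0.0393], 'p': 0.77}]
scene pin_home [{'xyz': [0.5798, 0.1622, 0.0382], 'p': 0.98}]
scene empty_slide_face [{'xyz': [0.4843, -0.124, 0.0411], 'p': 0.55}]
wrist pin_slide_face [{'xyz': [0.5807, 0.1647, 0.0406], 'p': 0.66}]
wrist pin_home [{'xyz': [0.5782, 0.1619, 0.0343], 'p': 0.78}]
wrist empty_slide_face []
```

View pics/wrist4.png

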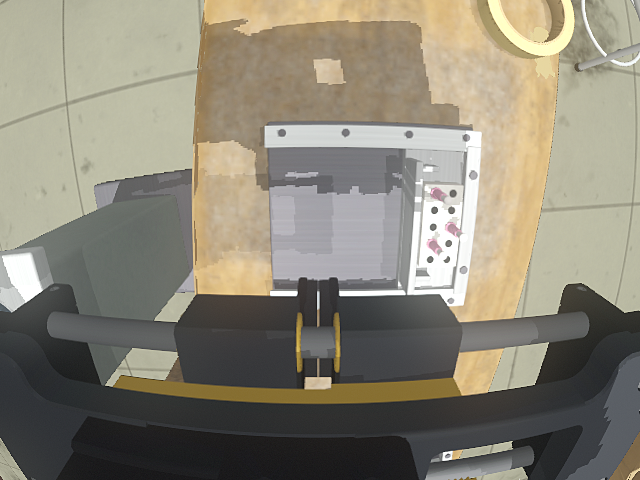

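View pics/s4.png

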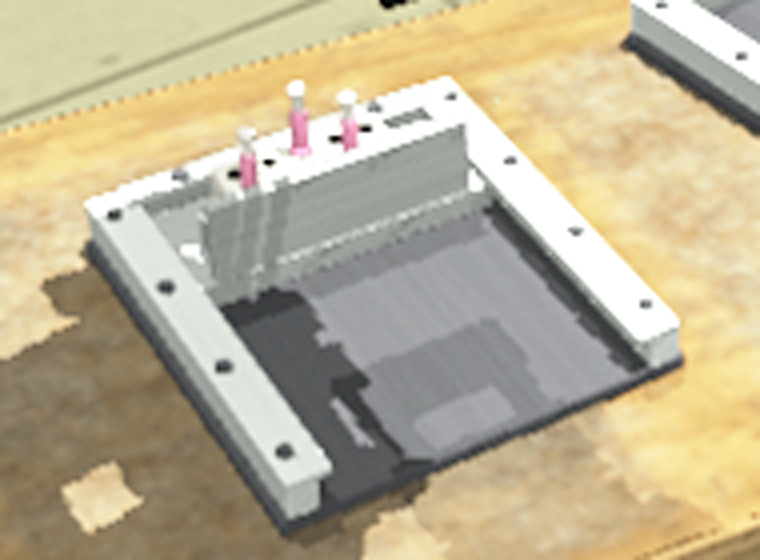

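The pin slide sits against the end stop with its three pins in place (scene crop: plate at about (340,200), stop just behind it). The other slide has not moved and the arm is clear.

```bash
python3 -c "
from rig import robot
print(robot.hand_in())"
```

```text
the job is handed in; nothing more can be done
None
```

The pin slide is home against its end stop with all three pins in place, the empty slide was left where it was, the arm is clear, and the job was handed in at about 9 s; no verdict came back.

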